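Gauge pin in, three clicks round, and hold

ROBOT

A 6-joint arm with a two-finger parallel gripper is mounted at the origin on the work surface. World frame = base frame: x ahead of the robot, y to its left, z up, the work surface at z = 0. Lengths are in m, angles in degrees, forces in N, time in s.
With the tool pointing down it reaches from about 0.325 to 0.9 m from the base axis. Payload 6.1 kg.
Tool frame: the origin (TCP) lies between the finger pads, 19 mm behind the fingertips; this is the grasp point; z points along the fingers, y is the line along which they close (so a half turn about z gives the same grasp; the last joint's range is limited). The gripper opens to 85 mm and grips with 20 to 120 N. Pads are 22 mm wide; open, the fingers measure 114 mm over their backs; the gripper's body (76 mm by 85 mm) begins 54 mm behind the grasp point. The pads swing forward as they close: fully open they stand 13 mm farther back than shut.
Start: joints at [61.243, 12.628, 87.462, -0, 79.91, -7.225], TCP at [0.229, 0.581, 0.25] pointing down, gripper open.
Joint ranges: [-170.65, 170.65], [-52.31, 119.04], [5.05, 147.46], [-71.25, 251.25], [11.57, 151.72], [-153.62, 153.62]. Speed limits (degrees/s): [147.25, 147.25, 172.46, 180, 180, 180].

INTERFACE

Orientations are given as a 3x3 rotation matrix whose columns are the frame's x, y, z axes.
In Python, from bench import ctrl gives the robot as it stands.
- The arm moves only by the tool play_rows, never from a script. Its argument "plan" is a list of rows, each a list of 5 numbers: the shift along the tool's x, y, z in units of 0.1 m (1.0 is 0.1 m), then the turn about the tool's z in units of 180 degrees (1.0 is 180 degrees), then the opening, from 0 (shut) to 1 (fully open). In form: [[tx, ty, tz, yaw, claw], ...]. A call has 1 to 8 rows; each row is the pose to reach, as a shift and turn from the pose commanded when the call began, along the tool's axes at that moment, turning the shorter way round; what a row does not reach only later rows make up. A row lasts 1/8 s, in which the tool goes at most 62.5 mm and 10.7 degrees, less where a joint would pass 70% of its speed; a pose out of reach is approached as far as the arm can. A call with a number of a shift or a turn outside -1 to 1 is refused whole. A call with a gripper value outside its range is refused whole. The fingers move at their own pace and stop on an object; "force" is the grip in N (left out, the last holds). Time passes only in rows, so rows that repeat a pose let the fingers close. It gives the time, the measured TCP pose, the force, the opening and the grip force at its end, in the units of the state.
- ctrl.sense(): the state, without advancing time (a new reading comes with each control period).
- ctrl.camera(name): name is "scene" or "top"; returns a dict with "pixels" (420x560x3 uint8, red, green, blue), "K" (3x3 intrinsics, pixels), "origin" and "orientation" of the camera in the world. Camera axes: x right, y down, z forward; pixel columns grow to the right and rows downward; lengths in m; the calibration is good to about 2 mm. A picture is of the moment at which its call begins. There is no depth.
- ctrl.sign_off(): hands the job in; it is judged then, once.
The state is a dict: "t": time; "q": joint angles; "dq": joint speeds; "joint_torque": joint torques, N m; "tcp_pos": TCP position; "tool_rot": TCP orientation; "ft_force": force on the tool from outside, world axes, zero at the start; "wrist_torque": the same for the moment, N m; "gripper_width": finger opening in m; "grip_force": force on a finger pad.
Only numpy, scipy, OpenCV 4.12 (cv2) and the standard library are available. Lean on these libraries where they do the work, as an engineer would, in place of code of your own. Each camera call takes 0.05 s, during which the arm holds its last target. There are 200 camera calls.

TASK

On the indexing fixture, first push the red-headed gauge pin from the rack fully down into the bore of the brass block on the index plate and let go of it. Then turn the black knob in the middle of the plate clockwise (seen from above) by exactly three clicks from its home stop, never past the third, so that the pin comes round to the blue sensor head, and finish while still gripping the knob at that third click: do not let go at the end. Leave the other pins and the loose things on the bench where they are.

Things in the scene. Friction and masses are not known exactly. Their poses are not given: they have to be found in the camera images.
- fixture: indexing fixture, fixed to the bench, placed and turned differently each time: grey base 184 x 184 x 35 mm, with an arm carrying a blue sensor head (top 105 mm above the bench, 102 mm from the axis); origin at the centre of the underside, on the knob's vertical axis. At home the bore lies towards +y; the sensor lies 72 degrees clockwise from there, 18 degrees from +x towards +y
- turn (a joint): angle (rad) of the index plate with knob and block: 0 at home (start), growing clockwise seen from above. Disc 170 mm across, top 47 mm above the bench. Spring clicks every 24 degrees (0.419): stops at 0, 0.419, 0.838, 1.257 (third), 1.676. Each resists with up to 0.2 N m, then past halfway pulls into the next stop and holds there by itself. End stops at -0.03 and 2.1
- index: turning part: aluminium index plate, brass block and black bar knob in one; origin on the axis under the disc, 35 mm above the bench. Knob in the middle: an upright blade 14 mm thick (along x), 50 mm long (along y, which points from the axis to the bore; white line on top), its foot 47 and its top 97 mm above the bench, with a hub 28 mm across, 8 mm high, round its foot
- knob_grip (a point): point to grip the knob, on the turning axis, 15 mm under the blade's top (82 mm above the bench); turns with it: x across the blade, y along it, z up
- bore (a point): centre of the mouth of the bore, in the top of the brass block (42 x 40 mm, top 75 mm above the bench) that turns with the plate, 62 mm from the knob's axis; bore 9.5 mm in diameter, 22 mm deep, blind; z up out of the bore
- pin: gauge pin with the red head, standing upright in one of the three rack holes (which one varies): steel shank 8 mm in diameter and 34 mm long with a chamfered foot, head 16 mm in diameter and 14 mm high on top, 48 mm in all, about 30 g; origin at the centre of its foot, z along it towards the head. In the rack it stands 18 mm deep; fully down in the bore its head starts 12 mm above the brass block
- pin_tip (a point): centre of the foot of the red pin
- rack: white pin rack fixed to the bench, 50 x 160 x 30 mm; origin at the centre of its underside; three holes 10 mm wide, 18 mm deep, along its y at -50, 0 and +50 mm
- pin_blue: gauge pin like the red one but with a blue head; stays in the rack
- pin_yellow: gauge pin like the red one but with a yellow head; stays in the rack
- ring_gauge: bystander: steel ring 60 mm across, 18 mm high
- vee_block: bystander: dark steel vee block, 60 x 50 x 42 mm
- screwdriver: bystander: screwdriver lying on the bench
- spray: bystander: white bottle, 48 mm across, 140 mm high
- slug: bystander: brass cylinder, 30 mm across, 30 mm high, standing in the blue tray

How it is judged (in metres and radians):
On the way, in this order (a step that is already met when the one before it is completed fails the run):
1. the red pin is fully down in the bore and let go, with the knob still at home (horizontal distance between pin_tip and bore below 0.003 m and z of pin_tip in the frame of bore below -0.018 m and angle between the z axis of pin and the z axis of bore, either way round below 0.2 rad and contact force between the fingers and pin below 0.3 N and value of joint turn below 0.15 rad), for 0.2 s.
2. the knob, in the fingers, has come to the third click (value of joint turn between 1.117 and 1.397 rad and contact force between the fingers and index above 2 N and distance between the grasp point and knob_grip below 0.04 m), for 0.2 s.
At the end, for the whole second after the job is handed in: Plate still at the third click (1.257 rad within 0.14), fingers gripping the knob (over 2 N, TCP within 40 mm of the grip point); red pin upright in the bore, foot 18 mm or more below the mouth, within 3 mm of its axis and 0.2 rad, untouched by the robot (all of step 2 and horizontal distance between pin_tip and bore below 0.003 m and z of pin_tip in the frame of bore below -0.018 m and angle between the z axis of pin and the z axis of bore, either way round below 0.2 rad and velocity of joint turn between -0.05 and 0.05 rad/s and contact force between each of the arm, the fingers and pin below 0.3 N); the arm keeps its last pose, push and grip.
It fails at once if the knob is turned past the third click (halfway to the fourth) (value of joint turn above 1.466 rad).
It fails at once if the plate is turned out of its home stop while the pin is not in the bore (value of joint turn above 0.21 rad and z of pin_tip in the frame of bore above -0.012 m).
It fails at once if another pin or a loose bystander is moved more than 30 mm (distance of any of pin_blue, pin_yellow, ring_gauge, vee_block, screwdriver, spray, slug from where it was at the start of the episode above 0.03 m).
It also fails if it takes over 53 s, if anything falls off the work surface, if the arm or the gripper's body presses on something with over 40 N, if the wrist force passes 120 N, or if a joint passes its speed limit or range.

## Working session

There is one attempt and no reset: what is moved stays moved. The work goes in short steps, Python scripts to look and compute and a tool call to move; the robot and the scene stay as the last step left them, time stands still between calls to the robot, and variables do not carry over. Pictures are saved under pics/ and viewed, at most 10 in all, crops included, and the job is handed in when it is done.

Besides the shell and the picture viewer there is one more tool, called after "Request:" as name(argument=value, ...), one argument or row to a line, values as JSON. play_rows: Moves the arm, as the interface text tells. Shifts and turns lie within -1 to 1; 1 stands for 0.1 m of shift or 180 degrees of turn. Its arguments: {"type":"object","properties":{"plan":{"type":"array"},"force":{"type":"number"}},"required":["plan"]}

```bash
mkdir -p pics
python3 - <<'E'
from bench import ctrl
import cv2,numpy as np,json
for n in("top","scene"):
    c=ctrl.camera(n); cv2.imwrite(f"pics/{n}0.png",c["pixels"][:,:,::-1]); print(n,np.round(c["K"],2).tolist(),np.round(c["origin"],4).tolist(),np.round(c["orientation"],4).tolist())
s=ctrl.sense(); print(s["t"],s["tcp_pos"],s["tool_rot"],s["gripper_width"])
E
```

```text
top [[397.1, 0.0, 276.52], [0.0, 397.1, 203.77], [0.0, 0.0, 1.0]] [0.3662, -0.0249, 1.0883] [[0.0248, -0.984, 0.1765], [-0.9994, -0.0284, -0.0175], [0.0222, -0.1759, -0.9842]]
scene [[408.27, 0.0, 275.02], [0.0, 408.27, 204.84], [0.0, 0.0, 1.0]] [1.1581, -0.2803, 0.8564] [[0.3506, 0.7194, -0.5996], [0.9365, -0.268, 0.2261], [0.002, -0.6408, -0.7677]]
0.1 [0.2291176  0.58093762 0.24900063] [[-9.30216558e-01  3.67010059e-01 -8.78416021e-04]
 [ 3.67011023e-01  9.30215320e-01 -1.53857378e-03]
 [ 2.52443988e-04 -1.75359517e-03 -9.99998431e-01]] 0.08527624474497632
```

View pics/top0.png

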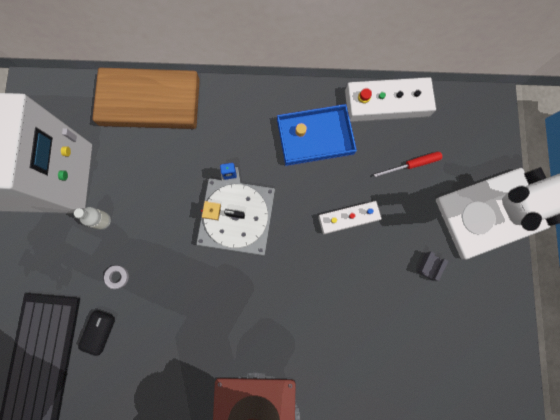

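View pics/scene0.png

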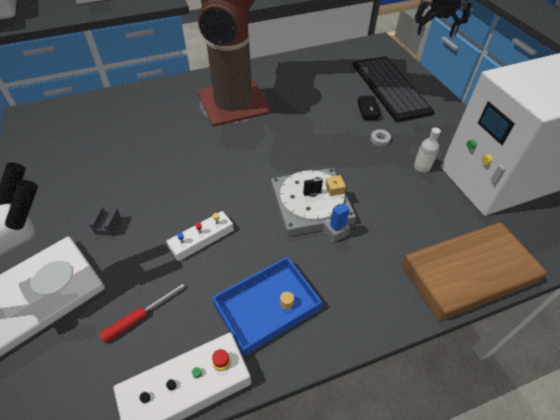

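The top view shows the knob at about (235,214), the bore at (211,211), the sensor at (229,171) and the red pin in the middle hole at (352,216). I'll zoom in to measure these.

Run:
```python
import cv2,numpy as np
t=cv2.imread("pics/top0.png");s=cv2.imread("pics/scene0.png")
a=cv2.resize(t[155:265,190:290],None,fx=4,fy=4,interpolation=cv2.INTER_CUBIC)
b=cv2.resize(t[195:240,312:387],None,fx=5,fy=5,interpolation=cv2.INTER_CUBIC)
c=np.zeros((440,780,3),np.uint8);c[:440,:400]=a;c[:225,405:780]=b
cv2.imwrite("pics/top0c.png",c)
a=cv2.resize(s[160:250,265:365],None,fx=4,fy=4,interpolation=cv2.INTER_CUBIC)
b=cv2.resize(s[200:265,160:240],None,fx=4,fy=4,interpolation=cv2.INTER_CUBIC)
c=np.zeros((360,730,3),np.uint8);c[:360,:400]=a;c[:260,405:725]=b
cv2.imwrite("pics/scene0c.png",c)
```

```text
(no output)
```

View pics/top0c.png

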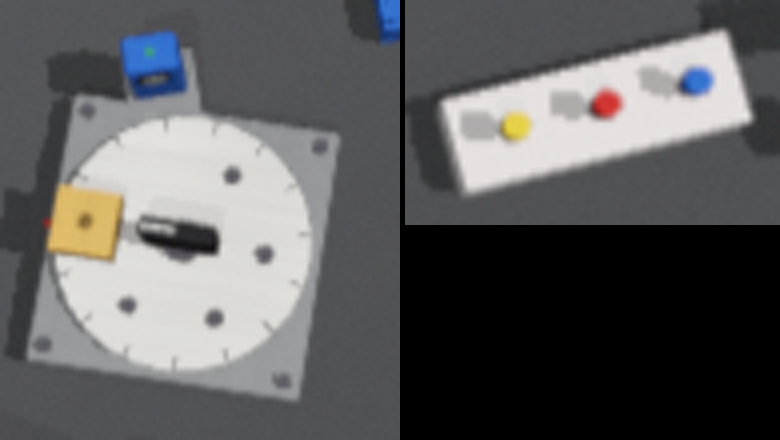

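View pics/scene0c.png

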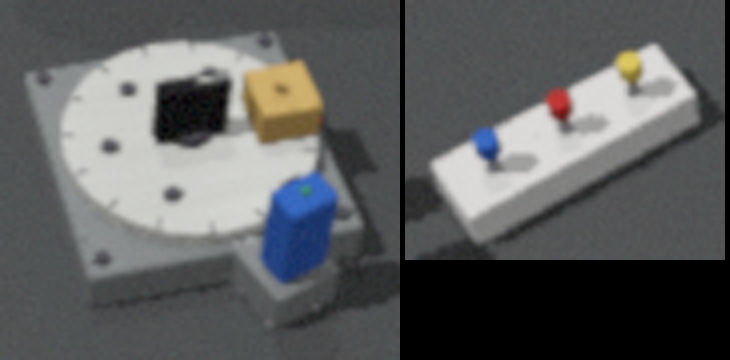

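The crops show the bore in the top view at crop pixel (85,221), the base corners and the three heads (red in the middle at (606,104)). In the scene crop the bore is at (282,90) and the red head at (559,104). Next I fit the poses from these points.

```bash
cat > fit.py <<'E'
from bench import ctrl
import cv2,numpy as np
from scipy.optimize import least_squares
cams={}
def cam(n):
    if n not in cams:
        c=ctrl.camera(n); cams[n]=c
    return cams[n]
def proj(n,P):
    c=cam(n); p=(np.atleast_2d(P)-c["origin"])@c["orientation"]; q=p@c["K"].T
    return q[:,:2]/q[:,2:]
def px(L,s,ox,oy,ux=0): return [((u-ux+.5)/s-.5+ox,(v+.5)/s-.5+oy) for u,v in L]
def place(p,L):
    c,s=np.cos(p[2]),np.sin(p[2]); L=np.array(L,float)
    return np.c_[p[0]+c*L[:,0]-s*L[:,1],p[1]+s*L[:,0]+c*L[:,1],L[:,2]]
def blob(n,col,roi):
    im=cam(n)["pixels"].astype(float); r,g,b=im[...,0],im[...,1],im[...,2]
    w={'red':r-np.maximum(g,b),'blue':b-np.maximum(r,g),'yellow':np.minimum(r,g)-b}[col]
    m=np.zeros_like(w);x0,y0,x1,y1=roi;m[y0:y1,x0:x1]=1
    w=np.clip(w-40,0,None)*m; yy,xx=np.mgrid[:w.shape[0],:w.shape[1]]
    return ((w*xx).sum()/w.sum(),(w*yy).sum()/w.sum())
def fit(obs,x0):
    f=lambda p:np.concatenate([(proj(n,place(p,L))-np.array(U)).ravel() for n,L,U in obs])
    r=least_squares(f,x0,loss='soft_l1'); return r.x,np.round(f(r.x).reshape(-1,2),1)
E
cat > m1.py <<'E'
from fit import *
# fixture frame, +x up, +y left in the top picture
base=[(.092,.092,.035),(.092,-.092,.035),(-.092,-.092,.035),(-.092,.092,.035)]
bl=[(0,.062,.075)]
T=('top',base+bl,px([(75,95),(340,134),(298,400),(27,360),(85,221)],4,190,155))
S=('scene',[base[2],base[3],base[0],base[1]]+bl,px([(25,78),(278,33),(360,228),(90,280),(282,90)],4,265,160))
for o in([T],[S],[T,S]):
    x,r=fit(o,[.4,.1,0]); print("fixture",x[:2].round(4),np.degrees(x[2]).round(2),r.tolist())
hd=[(0,.05,.053),(0,0,.053),(0,-.05,.053)]
T=('top',hd,[blob('top',c,(318,200,385,235)) for c in('yellow','red','blue')])
S=('scene',hd,[blob('scene',c,(165,205,235,250)) for c in('yellow','red','blue')])
for o in([T],[S],[T,S]):
    x,r=fit(o,[.4,-.2,0]); print("rack",x[:2].round(4),np.degrees(x[2]).round(2),r.tolist())
E
python3 m1.py
```

```text
fixture [0.5192 0.0641] -7.02 [[-0.3, -0.7], [0.4, -0.4], [0.6, 0.6], [-0.7, 0.2], [0.0, 0.1]]
fixture [0.5238 0.0632] -7.46 [[-0.4, -1.3], [-0.5, -0.6], [1.7, 0.3], [-0.5, 0.4], [0.4, 0.4]]
fixture [0.5209 0.064 ] -7.24 [[-0.1, -1.4], [0.6, -0.9], [0.5, 0.1], [-0.8, -0.6], [0.1, -0.6], [-0.6, -2.0], [-0.8, -1.4], [1.5, -0.7], [-0.5, -0.5], [0.2, -0.5]]
rack [ 0.5267 -0.2437] 15.55 [[0.0, 0.0], [0.0, -0.0], [-0.1, 0.0]]
rack [ 0.5249 -0.2441] 15.53 [[-0.0, 0.1], [-0.0, -0.1], [0.0, -0.0]]
rack [ 0.5259 -0.2439] 15.52 [[0.1, 0.3], [0.1, 0.2], [0.0, 0.3], [0.1, 0.3], [0.2, 0.2], [0.2, 0.3]]
```

Both cameras agree to about 2 mm. I'll start the transit to the rack, seven identical calls.

Request:
play_rows(
  plan=[
    [-0.276, -0.313, 0, 0, 0.48],
    [-0.551, -0.627, 0, 0, 0.48],
    [-0.827, -0.94, 0, 0, 0.48],
  ],
  force=30,
)

```text
t: 0.57
tcp_pos: [0.272, 0.4623, 0.2497]
tool_rot: [[-0.93, 0.367, -0.0], [0.367, 0.93, -0.0], [-0.0, -0.0, -1.0]]
ft_force: [0.3, 1.1, 0.4]
gripper_width: 0.0412
grip_force: 0.0
```

Request:
play_rows(
  plan=[
    [-0.276, -0.313, 0, 0, 0.48],
    [-0.551, -0.627, 0, 0, 0.48],
    [-0.827, -0.94, 0, 0, 0.48],
  ],
)

```text
t: 0.95
tcp_pos: [0.3145, 0.3445, 0.2499]
tool_rot: [[-0.93, 0.367, 0.0], [0.367, 0.93, 0.0], [-0.0, 0.0, -1.0]]
ft_force: [0.2, 0.2, 0.2]
gripper_width: 0.0414
grip_force: 0.0
```

Request:
play_rows(
  plan=[
    [-0.276, -0.313, 0, 0, 0.48],
    [-0.551, -0.627, 0, 0, 0.48],
    [-0.827, -0.94, 0, 0, 0.48],
  ],
)

```text
t: 1.32
tcp_pos: [0.3569, 0.2267, 0.25]
tool_rot: [[-0.93, 0.367, 0.0], [0.367, 0.93, 0.0], [-0.0, 0.0, -1.0]]
ft_force: [-0.1, 0.3, -0.2]
gripper_width: 0.041
grip_force: 0.0
```

Request:
play_rows(
  plan=[
    [-0.276, -0.313, 0, 0, 0.48],
    [-0.551, -0.627, 0, 0, 0.48],
    [-0.827, -0.94, 0, 0, 0.48],
  ],
)

```text
t: 1.7
tcp_pos: [0.3993, 0.1089, 0.2501]
tool_rot: [[-0.93, 0.367, 0.0], [0.367, 0.93, 0.0], [-0.0, 0.0, -1.0]]
ft_force: [-0.3, 0.1, 0.4]
gripper_width: 0.041
grip_force: 0.0
```

Request:
play_rows(
  plan=[
    [-0.276, -0.313, 0, 0, 0.48],
    [-0.551, -0.627, 0, 0, 0.48],
    [-0.827, -0.94, 0, 0, 0.48],
  ],
)

```text
t: 2.08
tcp_pos: [0.4417, -0.0089, 0.25]
tool_rot: [[-0.93, 0.367, 0.0], [0.367, 0.93, 0.0], [-0.0, 0.0, -1.0]]
ft_force: [1.2, -0.1, -0.1]
gripper_width: 0.0409
grip_force: 0.0
```

Request:
play_rows(
  plan=[
    [-0.276, -0.313, 0, 0, 0.48],
    [-0.551, -0.627, 0, 0, 0.48],
    [-0.827, -0.94, 0, 0, 0.48],
  ],
)

```text
t: 2.45
tcp_pos: [0.4842, -0.1267, 0.2499]
tool_rot: [[-0.93, 0.367, 0.0], [0.367, 0.93, 0.0], [-0.0, 0.0, -1.0]]
ft_force: [0.1, 1.4, 0.0]
gripper_width: 0.0408
grip_force: 0.0
```

Request:
play_rows(
  plan=[
    [-0.276, -0.313, 0, 0, 0.48],
    [-0.551, -0.627, 0, 0, 0.48],
    [-0.827, -0.94, 0, 0, 0.48],
  ],
)

```text
t: 2.82
tcp_pos: [0.5266, -0.2445, 0.2498]
tool_rot: [[-0.93, 0.367, -0.0], [0.367, 0.93, 0.0], [0.0, 0.0, -1.0]]
ft_force: [-0.0, 0.1, 0.5]
gripper_width: 0.0409
grip_force: 0.0
```

Request:
play_rows(
  plan=[
    [0, 0, 0.3, -0.055, 0.48],
    [0, 0, 0.6, -0.11, 0.48],
    [0, 0, 0.9, -0.165, 0.48],
    [0, 0, 1.0, -0.2056, 0.48],
  ],
)

```text
t: 3.32
tcp_pos: [0.5249, -0.2423, 0.1471]
tool_rot: [[-0.962, -0.271, -0.004], [-0.271, 0.963, 0.002], [0.003, 0.003, -1.0]]
ft_force: [-0.3, 0.4, -0.1]
gripper_width: 0.0409
grip_force: 0.0
```

Request:
play_rows(
  plan=[
    [0, 0, 0.4, 0, 0.48],
    [0, 0, 0.75, 0, 0.48],
    [0, 0, 0.9, 0, 0.48],
    [0, 0, 0.9, 0, 0.1],
    [0, 0, 0.9, 0, 0.1],
    [0, 0, 0.9, 0, 0.1],
    [0, 0, 0.9, 0, 0.1],
    [0, 0, 0.9, 0, 0.1],
  ],
  force=20,
)

```text
t: 4.32
tcp_pos: [0.5267, -0.2434, 0.0606]
tool_rot: [[-0.964, -0.267, 0.001], [-0.267, 0.964, -0.001], [-0.001, -0.001, -1.0]]
ft_force: [0.3, -0.7, 1.7]
gripper_width: 0.015
grip_force: 20.1
```

Request:
play_rows(
  plan=[
    [0, 0, 0, 0, 0.4],
    [0, 0, 0, 0, 0.4],
    [0, 0, 0, 0.055, 0.4],
    [0, 0, 0, 0.11, 0.4],
    [0, 0, 0, 0.165, 0.4],
    [0, 0, 0, 0.22, 0.4],
    [0, 0, 0, 0.275, 0.4],
    [0, 0, 0, 0.33, 0.4],
  ],
)

```text
t: 5.32
tcp_pos: [0.5264, -0.2431, 0.0599]
tool_rot: [[-0.716, 0.698, -0.0], [0.698, 0.716, 0.0], [0.0, -0.0, -1.0]]
ft_force: [-0.9, 1.0, -0.7]
gripper_width: 0.0345
grip_force: 0.0
```

Request:
play_rows(
  plan=[
    [0, 0, 0, 0.055, 0.4],
    [0, 0, 0, 0.11, 0.4],
    [0, 0, 0, 0.17, 0.4],
    [0, 0, 0, 0.17, 0.1],
    [0, 0, 0, 0.17, 0.1],
    [0, 0, 0, 0.17, 0.1],
    [0, 0, 0, 0.17, 0.1],
  ],
  force=30,
)

```text
t: 6.2
tcp_pos: [0.5264, -0.2432, 0.0601]
tool_rot: [[-0.268, 0.963, 0.0], [0.963, 0.268, -0.0], [-0.0, 0.0, -1.0]]
ft_force: [-0.3, 0.9, 0.7]
gripper_width: 0.0144
grip_force: 29.2
```

Gripped centred at 14 mm. I'll lift it and re-measure the bore by its dark spot in both cameras.

Request:
play_rows(
  plan=[
    [0, 0, -0.2, 0, 0.1],
    [0, 0, -0.5, 0, 0.1],
    [0, 0, -0.9, 0, 0.1],
    [0, 0, -0.9, 0, 0.1],
  ],
)

```text
t: 6.7
tcp_pos: [0.5291, -0.2448, 0.1557]
tool_rot: [[-0.267, 0.964, 0.008], [0.964, 0.267, -0.005], [-0.007, 0.006, -1.0]]
ft_force: [0.4, 0.7, -0.2]
gripper_width: 0.0145
grip_force: 29.5
```

```bash
cat > m2.py <<'E'
from fit import *
def tri(obs):
    f=lambda p:np.concatenate([(proj(n,p)[0]-u) for n,u in obs]); r=least_squares(f,[.52,.1,.08]); return r.x,f(r.x)
def ray(n,u,z):
    c=cam(n);d=c["orientation"]@np.linalg.solve(c["K"],[u[0],u[1],1.]);return (c["origin"]+d*(z-c["origin"][2])/d[2])[:2]
def dark(n,u0,r=4):
    g=cam(n)["pixels"].astype(float)[...,0]; x,y=map(int,np.round(u0)); w=g[y-r:y+r+1,x-r:x+r+1]
    w=np.clip(np.median(w)-12-w,0,None); yy,xx=np.mgrid[y-r:y+r+1,x-r:x+r+1]; return np.array([(w*xx).sum()/w.sum(),(w*yy).sum()/w.sum()])
if __name__=="__main__":
    dt=dark('top',(211,210)); ds=dark('scene',(335,182),3)
    print("bore px",dt,ds,"tri",tri([('top',dt),('scene',ds)]),ray('top',dt,.075),ray('scene',ds,.075))
    # disc: bright, low-saturation region
    for n,(x0,y0,x1,y1) in(('top',(195,175,275,255)),('scene',(272,165,350,225))):
        im=cam(n)["pixels"][y0:y1,x0:x1].astype(np.uint8); m=((im.min(2)>185)*255).astype(np.uint8)
        cs=max(cv2.findContours(m,0,2)[0],key=cv2.contourArea); h=cv2.convexHull(cs)
        P=np.array([ray(n,(p[0][0]+x0,p[0][1]+y0),.047) for p in h])
        f=lambda q:np.hypot(P[:,0]-q[0],P[:,1]-q[1])-q[2]
        r=least_squares(f,[.52,.064,.085],loss='soft_l1',f_scale=.001); print(n,"disc",r.x.round(4),np.abs(r.fun).max().round(4),len(P))
    s=ctrl.sense(); T=s["tcp_pos"]
    print(T,s["gripper_width"],s["grip_force"])
E
python3 m2.py
```

```text
bore px [210.22145329 209.48442907] [335.65333333 182.02666667] tri (array([0.52832862, 0.12752285, 0.07233377]), array([ 0.13748727,  0.06192843,  0.15197894, -0.01800067])) [0.52805466 0.1274843 ] [0.53038942 0.12573507]
top disc [0.4922 0.1099 0.0314] 0.0151 14
scene disc [0.5413 0.0716 0.0173] 0.0078 9
[ 0.52672335 -0.24334953  0.15125154] 0.01441861901079801 29.478602707386017
```

Request:
play_rows(
  plan=[
    [0, 0, -0.35, 0, 0.1],
    [0.45, 0.13, -0.35, 0, 0.1],
    [0.888, 0.252, -0.35, 0, 0.1],
  ],
)

```text
t: 7.18
tcp_pos: [0.5262, -0.1499, 0.184]
tool_rot: [[-0.266, 0.964, -0.002], [0.964, 0.266, 0.001], [0.001, -0.001, -1.0]]
ft_force: [-0.0, -0.3, -0.7]
gripper_width: 0.014
grip_force: 29.5
```

Request:
play_rows(
  plan=[
    [0.45, 0.13, 0, 0, 0.1],
    [0.888, 0.252, 0, 0, 0.1],
  ],
)

```text
t: 7.42
tcp_pos: [0.5263, -0.0568, 0.1835]
tool_rot: [[-0.267, 0.964, -0.003], [0.964, 0.267, 0.001], [0.002, -0.002, -1.0]]
ft_force: [0.8, 1.2, -0.6]
gripper_width: 0.0146
grip_force: 29.5
```

Request:
play_rows(
  plan=[
    [0.45, 0.13, 0, 0, 0.1],
    [0.888, 0.252, 0, 0, 0.1],
  ],
)

```text
t: 7.68
tcp_pos: [0.5269, 0.0353, 0.1836]
tool_rot: [[-0.267, 0.964, -0.003], [0.964, 0.267, 0.0], [0.001, -0.003, -1.0]]
ft_force: [-0.2, 1.0, -0.6]
gripper_width: 0.0144
grip_force: 29.5
```

Request:
play_rows(
  plan=[
    [0.45, 0.13, 0, 0.04, 0.1],
    [0.8, 0.23, 0, 0.08, 0.1],
    [0.888, 0.252, 0.3, 0.126, 0.1],
    [0.888, 0.252, 0.5, 0.126, 0.1],
    [0.888, 0.252, 0.5, 0.126, 0.1],
  ],
)

```text
t: 8.3
tcp_pos: [0.5261, 0.126, 0.1318]
tool_rot: [[0.125, 0.992, -0.007], [0.992, -0.125, -0.001], [-0.001, -0.007, -1.0]]
ft_force: [0.3, 0.0, -0.4]
gripper_width: 0.0145
grip_force: 29.5
```

Run:
```python
from fit import *
s=ctrl.sense(); T=s["tcp_pos"]; R=s["tool_rot"]; print(T.round(4),np.degrees(np.arctan2(R[1,1],R[0,1])),s["gripper_width"],s["grip_force"])
out=np.zeros((480,800,3),np.uint8)
for i,(n,x0,y0) in enumerate((('scene',300,140),('top',175,175))):
    im=cam(n)["pixels"][y0:y0+80,x0:x0+65,::-1]; out[:480,i*400:i*400+390]=cv2.resize(im,None,fx=6,fy=6,interpolation=cv2.INTER_CUBIC)
cv2.imwrite("pics/hover.png",out)
print("tip",proj('scene',T+R@[0,0,.048]),"bore est",proj('scene',[.5285,.1262,.075]))
```

```text
[0.5261 0.126  0.1318] -7.160546660689836 0.014450431333074498 29.479461014270782
tip [[335.35683638 178.46471641]] bore est [[335.49643436 181.48647919]]
```

View pics/hover.png

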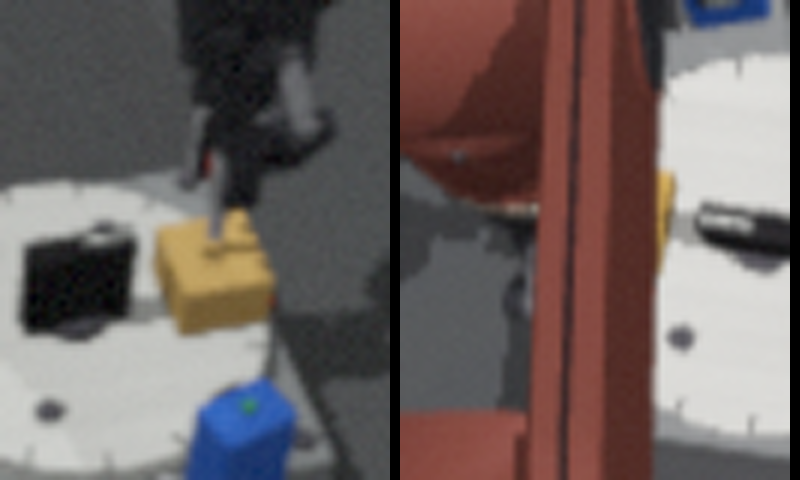

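The scene crop shows the pin foot at about (216,243) and the bore mouth near (214,252), nearly aligned. The top view is blocked by the arm. I'll descend gently to touch and then search.

Request:
play_rows(
  plan=[
    [0.012, 0.028, 0.03, 0, 0.1],
    [0.012, 0.028, 0.06, 0, 0.1],
    [0.012, 0.028, 0.08, 0, 0.1],
    [0.012, 0.028, 0.1, 0, 0.1],
    [0.012, 0.028, 0.11, 0, 0.1],
    [0.012, 0.028, 0.11, 0, 0.1],
  ],
)

```text
t: 9.15
tcp_pos: [0.5316, 0.1269, 0.1239]
tool_rot: [[0.125, 0.992, -0.0], [0.992, -0.125, -0.0], [-0.0, -0.0, -1.0]]
ft_force: [0.5, -0.3, -0.2]
gripper_width: 0.0143
grip_force: 29.5
```

Request:
play_rows(
  plan=[
    [0, -0.02, 0, 0, 0.1],
    [0, -0.02, 0, 0, 0.1],
    [0, -0.02, 0.015, 0, 0.1],
    [0, -0.02, 0.03, 0, 0.1],
    [0, -0.02, 0.03, 0, 0.1],
  ],
)

```text
t: 9.78
tcp_pos: [0.5295, 0.127, 0.1207]
tool_rot: [[0.125, 0.992, -0.001], [0.992, -0.125, -0.0], [-0.0, -0.0, -1.0]]
ft_force: [0.5, -0.4, 0.6]
gripper_width: 0.0145
grip_force: 29.6
```

Request:
play_rows(
  plan=[
    [0, 0, 0.02, 0, 0.1],
    [0, 0, 0.04, 0, 0.1],
    [0, 0, 0.06, 0, 0.1],
    [0, 0, 0.06, 0, 0.1],
  ],
)

```text
t: 10.28
tcp_pos: [0.5294, 0.1271, 0.1145]
tool_rot: [[0.125, 0.992, -0.001], [0.992, -0.125, -0.0], [-0.0, -0.001, -1.0]]
ft_force: [-1.6, -0.2, -1.1]
gripper_width: 0.0148
grip_force: 29.5
```

The pin is entering the bore with almost no force, so I'll push it home.

Request:
play_rows(
  plan=[
    [0, 0, 0.03, 0, 0.1],
    [0, 0, 0.06, 0, 0.1],
    [0, 0, 0.09, 0, 0.1],
    [0, 0, 0.12, 0, 0.1],
    [0, 0, 0.14, 0, 0.1],
    [0, 0, 0.14, 0, 0.1],
  ],
)

```text
t: 11.02
tcp_pos: [0.5297, 0.1271, 0.1009]
tool_rot: [[0.125, 0.992, 0.0], [0.992, -0.125, -0.0], [-0.0, 0.0, -1.0]]
ft_force: [-2.2, -1.5, 0.2]
gripper_width: 0.0142
grip_force: 29.7
```

Request:
play_rows(
  plan=[
    [0, 0, 0.01, 0, 0.1],
    [0, 0, 0.02, 0, 0.1],
    [0, 0, 0.02, 0, 0.1],
  ],
)

```text
t: 11.4
tcp_pos: [0.531, 0.127, 0.1007]
tool_rot: [[0.125, 0.992, 0.003], [0.992, -0.125, -0.0], [0.0, 0.003, -1.0]]
ft_force: [-2.7, -2.0, 9.4]
gripper_width: 0.0144
grip_force: 30.3
```

Bottomed at 9.4 N. Now release and lift.

Request:
play_rows(
  plan=[
    [0, 0, 0, 0, 0.4],
    [0, 0, 0, 0, 0.4],
    [0, 0, 0, 0, 0.4],
    [0, 0, -0.1, 0, 0.4],
    [0, 0, -0.35, 0, 0.4],
    [0, 0, -0.7, 0, 0.4],
    [-0.3, 0, -0.75, 0, 0.5],
    [-0.62, 0, -0.75, 0, 0.6],
  ],
)

```text
t: 12.4
tcp_pos: [0.5227, 0.0653, 0.1759]
tool_rot: [[0.124, 0.992, 0.003], [0.992, -0.124, -0.0], [0.0, 0.003, -1.0]]
ft_force: [0.7, 0.1, -0.5]
gripper_width: 0.051
grip_force: 0.0
```

Run:
```python
from fit import *
s=ctrl.sense(); T=s["tcp_pos"]; print(T.round(4),s["gripper_width"],s["ft_force"].round(1))
out=np.zeros((480,800,3),np.uint8)
for i,(n,x0,y0) in enumerate((('scene',275,150),('top',185,160))):
    im=cam(n)["pixels"][y0:y0+80,x0:x0+65,::-1]; out[:480,i*400:i*400+390]=cv2.resize(im,None,fx=6,fy=6,interpolation=cv2.INTER_CUBIC)
cv2.imwrite("pics/rel.png",out)
print("pin head if seated",proj('scene',[[.5297,.1271,.094]]),blob('scene','red',(320,155,350,195)))
```

```text
[0.5227 0.0653 0.1759] 0.051037133770697005 [ 0.7  0.1 -0.5]
pin head if seated [[336.8668043  176.67750666]] (np.float64(336.37505838393275), np.float64(175.8141055581504))
```

View pics/rel.png

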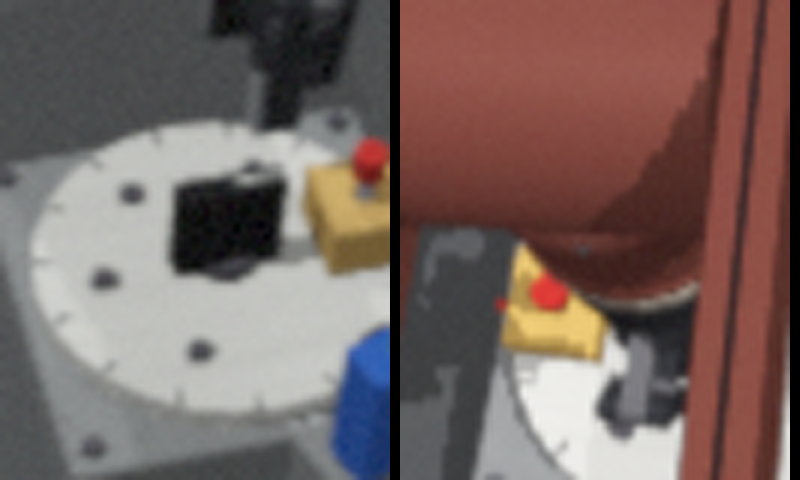

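The scene crop shows the red head at (370,160), sitting close above the block with a short shank visible, so the pin is seated and free. Next I descend on the knob and grip it.

Request:
play_rows(
  plan=[
    [0, 0, 0.4, 0, 0.6],
    [0, 0, 0.75, 0, 0.6],
    [0, 0, 0.91, 0, 0.6],
    [0, 0, 0.91, 0, 0.6],
    [0, 0, 0.91, 0, 0.05],
    [0, 0, 0.91, 0, 0.05],
    [0, 0, 0.91, 0, 0.05],
    [0, 0, 0.91, 0, 0.05],
  ],
  force=60,
)

```text
t: 13.5
tcp_pos: [0.5194, 0.0663, 0.0843]
tool_rot: [[0.125, 0.992, -0.006], [0.992, -0.125, 0.001], [-0.0, -0.006, -1.0]]
ft_force: [-15.3, 1.3, 14.6]
gripper_width: 0.0133
grip_force: 61.7
```

Request:
play_rows(
  plan=[
    [0, 0, 0, 0, 0.05],
    [0, 0, 0, 0, 0.05],
    [0, 0, 0, 0, 0.05],
  ],
)

```text
t: 13.88
tcp_pos: [0.5194, 0.0663, 0.0843]
tool_rot: [[0.125, 0.992, -0.006], [0.992, -0.125, 0.001], [-0.0, -0.006, -1.0]]
ft_force: [-15.0, 0.8, 14.2]
gripper_width: 0.013
grip_force: 61.7
```

Run:
```python
from bench import ctrl
s=ctrl.sense(); print({k:s[k] if k=='t' else s[k].round(4) if hasattr(s[k],'round') else s[k] for k in('t','tcp_pos','ft_force','wrist_torque','gripper_width','grip_force','q','tool_rot')})
```

```text
{'t': 13.875, 'tcp_pos': array([0.5194, 0.0663, 0.0843]), 'ft_force': array([-14.9974,   0.7535,  14.1928]), 'wrist_torque': array([ 0.2353,  2.2551, -0.0133]), 'gripper_width': 0.013045354885319283, 'grip_force': 61.70754432678223, 'q': array([-1.38030e+00,  9.79050e+00,  1.09952e+02,  3.65000e-02,
        6.05962e+01,  5.78440e+00]), 'tool_rot': array([[ 1.250e-01,  9.921e-01, -5.900e-03],
       [ 9.922e-01, -1.250e-01,  7.000e-04],
       [-0.000e+00, -5.900e-03, -1.000e+00]])}
```

Request:
play_rows(
  plan=[
    [0, -0.015, 0, 0, 0.05],
    [0, -0.03, -0.01, 0, 0.05],
    [0, -0.03, -0.01, 0, 0.05],
  ],
)

```text
t: 14.25
tcp_pos: [0.5194, 0.0663, 0.0844]
tool_rot: [[0.126, 0.992, 0.001], [0.992, -0.126, 0.0], [0.001, 0.001, -1.0]]
ft_force: [2.3, 1.7, -2.7]
gripper_width: 0.0132
grip_force: 60.0
```

Request:
play_rows(
  plan=[
    [0, 0, 0, 0.03, 0.05],
    [0, 0, 0, 0.065, 0.05],
    [0, 0, 0, 0.1, 0.05],
    [0, 0, 0, 0.135, 0.05],
    [0, 0, 0, 0.17, 0.05],
    [0, 0, 0, 0.2, 0.05],
    [0, 0, 0, 0.2, 0.05],
  ],
)

```text
t: 15.12
tcp_pos: [0.5203, 0.0659, 0.0844]
tool_rot: [[0.686, 0.728, 0.003], [0.728, -0.686, 0.0], [0.002, 0.002, -1.0]]
ft_force: [5.6, 0.0, -5.7]
gripper_width: 0.0133
grip_force: 59.5
```

Request:
play_rows(
  plan=[
    [0.007, 0.007, 0, 0.03, 0.05],
    [0.01, 0.01, 0, 0.065, 0.05],
    [0.01, 0.01, 0, 0.1, 0.05],
    [0.01, 0.01, 0, 0.135, 0.05],
    [0.01, 0.01, 0, 0.165, 0.05],
    [0.01, 0.01, 0, 0.185, 0.05],
    [0.01, 0.01, 0, 0.199, 0.05],
    [0.01, 0.01, 0, 0.199, 0.05],
  ],
)

```text
t: 16.12
tcp_pos: [0.5208, 0.065, 0.0844]
tool_rot: [[0.982, 0.191, 0.001], [0.191, -0.982, -0.001], [0.0, 0.002, -1.0]]
ft_force: [0.4, -5.6, -2.3]
gripper_width: 0.0129
grip_force: 60.1
```

Run:
```python
from fit import *
s=ctrl.sense(); R=s["tool_rot"]; print(s["t"],s["tcp_pos"].round(4),np.degrees(np.arctan2(R[1,1],R[0,1])),s["wrist_torque"].round(3),s["ft_force"].round(1),s["grip_force"])
out=np.zeros((480,800,3),np.uint8)
for i,(n,x0,y0) in enumerate((('scene',275,160),('top',185,160))):
    im=cam(n)["pixels"][y0:y0+80,x0:x0+65+15*(i==0),::-1][:,:66]; out[:480,i*400:i*400+6*im.shape[1]]=cv2.resize(im,None,fx=6,fy=6,interpolation=cv2.INTER_CUBIC)
cv2.imwrite("pics/end.png",out)
```

```text
16.125 [0.5208 0.065  0.0844] -79.01766898035088 [-0.394  0.002 -0.041] [ 0.4 -5.6 -2.3] 60.09998559951782
```

View pics/end.png

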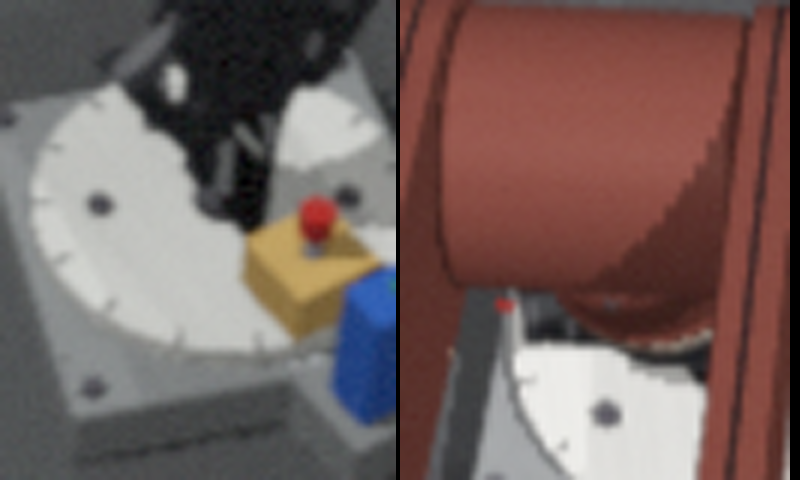

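The brass block with the seated pin now sits at the sensor, red head at crop (318,218). I'll hold, do a quick angle check and then hand in.

Request:
play_rows(
  plan=[
    [0, 0, 0, 0, 0.05],
    [0, 0, 0, 0, 0.05],
    [0, 0, 0, 0, 0.05],
    [0, 0, 0, 0, 0.05],
  ],
)

```text
t: 16.73
tcp_pos: [0.5208, 0.065, 0.0844]
tool_rot: [[0.982, 0.191, 0.001], [0.191, -0.982, -0.002], [0.0, 0.002, -1.0]]
ft_force: [0.4, -6.1, -2.6]
gripper_width: 0.0129
grip_force: 60.1
```

Run:
```python
from m2 import *
u=blob('scene','red',(318,185,345,210)); p=ray('scene',u,.094)+[.001,.001]; d=p-[.5203,.0652]
a=-7.2-np.degrees(np.arctan2(d[1],d[0]))+90; print(u,p,np.hypot(*d),"turn deg",a)
if 64<a<79: print(ctrl.sign_off())
```

```text
(np.float64(327.4774647887324), np.float64(195.6605633802817)) [0.58129915 0.0775392 ] 0.06223465794323518 turn deg 71.36425459236254
the job is handed in; nothing more can be done
None
```

I handed the job in at about 17 s: the red pin is fully down in the bore and released, and the knob is at the third click (measured 71.4° against 72°), still gripped at 60 N. The hand-in returned no verdict.

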